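# Find the right clamp by feel with a test blade

### The job

One of the four clamp slots in the grey metal block on the bench is adjusted right; the others are either slack or far too hard, and they all look the same. Take the test blade from its stand, slide it gently into the slots to find the one where it goes in with a light, steady drag, and leave it standing fully home in that slot, let go of. Never force the blade where it will not go with light pressure (a push of about 12 N is enough), and leave the other things on the bench where they are.

Things in the scene. Friction and masses are not known exactly. Their poses are not given: they have to be found in the camera images.
- blade: test blade: flat bare-metal handle 24 mm wide (own x), 12 mm thick (own y), 50 mm tall, on a dark collar plate 36 x 16 x 4 mm, a steel strip below it. Starts upright in the grey stand, collar on the stand's top. Origin: centre of the collar's underside, z up the handle, which spans z = 4 to 54 mm. 80 to 160 g. Home in a slot: collar on the block's top, blade x along block x (either way round)
- strip: steel strip of the test blade, rigidly part of it: 20 mm wide (own x), 4 mm thick (own y), 34 mm long, lower end rounded (radius 2 mm). Origin and axes are the blade's; the strip's end lies at z = -34 mm
- stand: the blade's stand: grey plastic block 56 x 50 mm on a black foot 80 x 70 mm, fixed to the bench, top 52 mm above the bench, with a pocket 24 mm (own x) by 7 mm (own y), 40 mm deep, in its top. Origin under its centre, z up
- block: clamp block: grey metal housing 60 mm (own x) by 190 mm (own y) by 52 mm tall, fixed to the bench, with four like slots in its top in a row along its y, 44 mm apart. Each mouth is 28 mm long (own x) by 9 mm wide (own y) in a 6 mm cover. Origin under the block's centre, z up
- slot0 (a point): centre of slot mouth 0, level with the block's top, at block y = 66 mm; axes as the block's. Under each mouth two sprung steel jaws stand 2 mm apart; their funnel starts 8 mm below the top and narrows to flat faces 18 mm below it. Each jaw yields up to 4.5 mm sideways (block y), so the strip spreads them
- slot1 (a point): centre of slot mouth 1, level with the block's top, at block y = 22 mm; axes as the block's. The slots look alike but their springs differ, and which is which changes every start: two are slack (drag on the strip under 1 N), one is right (6 to 12 N to enter, then a drag of 3 to 8 N while it slides down or up, fading when it stops), one far too hard (over 18 N to enter)
- slot2 (a point): centre of slot mouth 2, level with the block's top, at block y = -22 mm; axes as the block's. The strip meets the jaws when its end is 10 to 16 mm below the top, and they rub it from there to home (34 mm)
- slot3 (a point): centre of slot mouth 3, level with the block's top, at block y = -66 mm; axes as the block's. Like the others
- bottle_a: bystander: glass solvent bottle with a blue cap, 86 mm across, 200 mm tall, stands to the robot's right; origin under its centre
- bottle_b: bystander: second such bottle, with a paper label, stands to the robot's left; origin under its centre
- rack: bystander: white vial rack, 60 x 150 x 30 mm, behind the block; origin under its centre
- wrench: bystander: steel wrench lying behind the block
- driver: bystander: screwdriver lying between the robot and the block
- jar: bystander: small amber jar, 48 mm across, 55 mm tall; origin under its centre
- tray: bystander: white open tray, 90 x 120 x 30 mm; origin under its centre
- collar: bystander: steel collar, 22 mm across, 12 mm tall, lying between the stand and the block; origin under its centre
Things that resemble listed ones, but are neither listed nor needed, are in the scene too. Of the things like the block, leave any that is green or yellow; of the rest the larger one is meant.

How it is judged:
On the way, in this order (a step that is already met when the one before it is completed fails the run):
1. the blade has been drawn up out of its stand (z of blade in the frame of stand above 0.09 m), for 0.1 s.
2. the strip has been put into a slot of the block, at least 10 mm below its top (z of blade in the frame of block below 0.076 m and x of blade in the frame of block between -0.01 and 0.01 m and y of blade in the frame of block between -0.075 and 0.075 m), for 0.1 s.
At the end, for the whole second after the job is handed in: the blade stands fully home in a slot of the block (collar within 2.5 mm of the block's top, upright within 0.08 rad, in line with the slot), in the slot whose jaws grip the strip with proper spring force (contact force on the strip above 3 N; slack slots give under 1 N), at rest and released (z of blade in the frame of block between 0.05 and 0.0545 m and x of blade in the frame of block between -0.008 and 0.008 m and y of blade in the frame of block between -0.072 and 0.072 m and angle between the x axis of blade and the x axis of block, either way round below 0.15 rad and angle between blade's own z axis and vertical below 0.08 rad and contact force between strip and anything else above 3 N and contact force between the fingers and blade below 0.1 N and linear speed of blade below 0.01 m/s); the robot touches nothing.
It fails at once if the strip is forced: contact force on it above 24 N (contact force between strip and anything else above 24 N).
It fails at once if a bystander is moved more than 30 mm (distance of any of bottle_a, bottle_b, rack, wrench, driver, jar, tray, collar from where it was at the start of the episode above 0.03 m).
It also fails if it takes over 48 s, if anything falls off the work surface, if the arm or the gripper's body presses on something with over 40 N, if the wrist force passes 120 N, or if a joint passes its speed limit or range.

### The arm

A 7-joint arm with a two-finger parallel gripper is mounted at the origin on the work surface. World frame = base frame: x ahead of the robot, y to its left, z up, the work surface at z = 0. Lengths are in m, angles in rad, forces in N, time in s.
With the tool pointing down it reaches from about 0.425 to 0.925 m from the base axis. Payload 6.8 kg.
Tool frame: the origin (TCP) lies at the very end of the fingers, on their centre line; the grasp point (between the pads) lies 19 mm behind it (r.grip_point_offset is the distance from the TCP to the grasp point, in m); z points along the fingers, y is the line along which they close (so a half turn about z gives the same grasp; the last joint's range is limited). The gripper opens to 85 mm and grips with 20 to 120 N. Pads are 22 mm wide; open, the fingers measure 114 mm over their backs; the gripper's body (76 mm by 85 mm) begins 54 mm behind the grasp point. The pads swing forward as they close: fully open they stand 13 mm farther back than shut.
Start: joints at [1.128, 0.477, 0.022, 1.555, -0.011, 1.109, -0.083], TCP at [0.222, -0.638, 0.231] pointing down, gripper open.
Joint ranges: [-2.96, 2.96], [-0.34, 2.1], [-1.41, 1.46], [0.24, 2.44], [-1.37, 4.51], [0.17, 1.92], [-2.96, 2.96]. Speed limits (rad/s): [2.39, 2.39, 3.14, 3.14, 3.14, 3.14, 3.14].

### API

Orientations are given as a rotation vector (axis times angle).
In Python, from bench import status, eyes, r gives the robot as it stands.
- The arm moves only by the shell command python3 -m crank 'ROWS' [OPENING] [FORCE]. ROWS is JSON, a list of rows, each a list of 6 numbers: the shift along the tool's x, y, z normalised to -1 to 1, where 1 is 0.02 m, then the turn, a rotation vector about the tool's x, y, z normalised to -1 to 1, where 1 is 45 degrees. A call has 1 to 12 rows; each row shifts and turns the commanded pose from where the row before left it, along the tool's axes as they then stand; what a row does not reach is not made up. A row lasts 1/10 s, in which the tool goes at most 50 mm and 8.59 degrees, less where a joint would pass 70% of its speed; a pose out of reach is approached as far as the arm can. A call with a number of a shift or a turn outside -1 to 1 is refused whole. A call with a gripper value outside its range is refused whole. OPENING is the opening, from 0 (shut) to 1 (fully open), set as the call begins (- or left out, the last holds). The fingers move at their own pace and stop on an object; FORCE is the grip in N (left out, the last holds). Time passes only in rows, so rows that do not move let the fingers close. It gives the time, the measured TCP pose, the force, the opening and the grip force at its end, in the units of the state.
- status.get_obs(): the state, without advancing time (a new reading comes with each control period).
- eyes.grab_frame(name): name is "scene" or "top" or "wrist"; returns a dict with "image" (480x640x3 uint8, red, green, blue), "depth" (480x640 float32, m along the optical axis (not along the pixel's ray), 0 where there is no reading), "fovy" (degrees; the focal length in pixels is half the picture's height over the tangent of half this angle, whatever the lens; pixels are square), "cx", "cy" (the principal point, pixels), "world_to_cam" (4x4, takes a point from world to camera coordinates). Camera axes: x right, y up, looking along -z (the intrinsics and any distortion apply to the point x, -y, -z); pixel columns grow to the right and rows downward; lengths in m; the calibration is good to about 2 mm. A picture is of the moment at which its call begins.
- r.hand_in(): hands the job in; it is judged then, once.
The state is a dict: "clock": time; "joints": joint angles; "qvel": joint speeds; "tau": joint torques, N m; "tcp_pos": TCP position; "orientation": TCP orientation; "contact_force": force on the tool from outside, world axes, zero at the start; "moment": the same for the moment, N m; "grip_width": finger opening in m; "gripper_force": force on a finger pad.
Only numpy, scipy, OpenCV 4.12 (cv2) and the standard library are available. Lean on these libraries where they do the work, as an engineer would, in place of code of your own. Each camera call takes 0.05 s, during which the arm holds its last target. There are 200 camera calls.

## Working session

There is one attempt and no reset: what is moved stays moved. The work goes in short steps, Python scripts to look and compute and a shell command to move; the robot and the scene stay as the last step left them, time stands still between calls to the robot, and variables do not carry over. Pictures are saved under pics/ and viewed, at most 10 in all, crops included, and the job is handed in when it is done.

```bash
ls; mkdir -p pics; python3 - <<'E'
from bench import status, eyes, r
import cv2,numpy as np
print(status.get_obs())
for n in ("scene","top"):
    f=eyes.grab_frame(n); cv2.imwrite(f"pics/{n}0.png",f["image"][:,:,::-1]); np.savez(f"pics/{n}0.npz",**f)
    print({k:v for k,v in f.items() if k not in("image","depth")})
E
```

```text
pics
{'clock': 0.0, 'joints': array([ 1.12788369,  0.47779806,  0.02235884,  1.55648389, -0.01153191,
        1.10932028, -0.08309877]), 'qvel': array([ 4.09481914e-04, -3.17602762e-06,  3.61942619e-04,  2.39347956e-03,
       -9.84245178e-04, -3.82634313e-04,  2.51125653e-04]), 'tau': array([-8.72091405e-04, -5.96447682e+01,  1.60785321e+00, -2.81191099e+01,
        1.26210760e-02,  9.39032121e-03, -1.76193583e-05]), 'tcp_pos': array([ 0.2215783 , -0.63694227,  0.23031377]), 'orientation': array([-3.09587062e+00, -5.23150802e-01,  6.78156514e-04]), 'contact_force': array([-0.1472571 , -0.38877811,  0.08614897]), 'moment': array([-0.05304236,  0.00107765,  0.01002844]), 'gripper_force': 0.0, 'grip_width': 0.08523401404172676}
{'fovy': 47.17788063214441, 'cx': 325.85110480685455, 'cy': 237.00935787019307, 'world_to_cam': array([[-0.64016466,  0.76821054, -0.00646275,  0.3809682 ],
       [-0.59878567, -0.49367402,  0.63066765,  0.28563184],
       [ 0.48129504,  0.40760094,  0.77602613, -1.71478674],
       [ 0.        ,  0.        ,  0.        ,  1.        ]])}
{'fovy': 50.15082962801722, 'cx': 319.7200145306835, 'cy': 246.4431648913296, 'world_to_cam': array([[ 0.01553086, -0.99985165, -0.00744837, -0.04887085],
       [ 0.98636939,  0.01410017,  0.16394088, -0.54624369],
       [-0.16381154, -0.00989299,  0.98644205, -1.3460017 ],
       [ 0.        ,  0.        ,  0.        ,  1.        ]])}
```

View pics/top0.png

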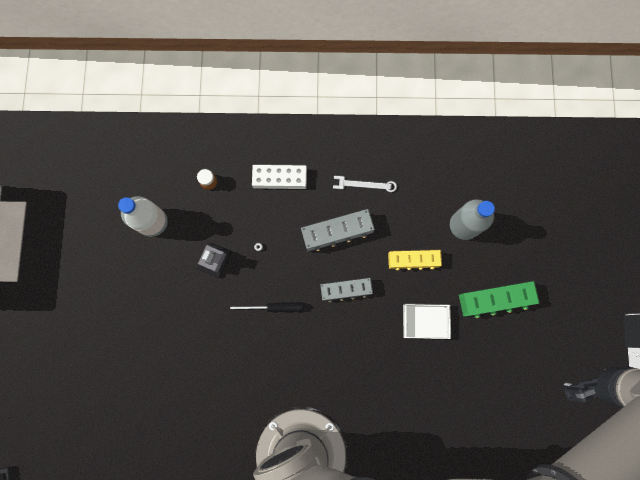

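View pics/scene0.png

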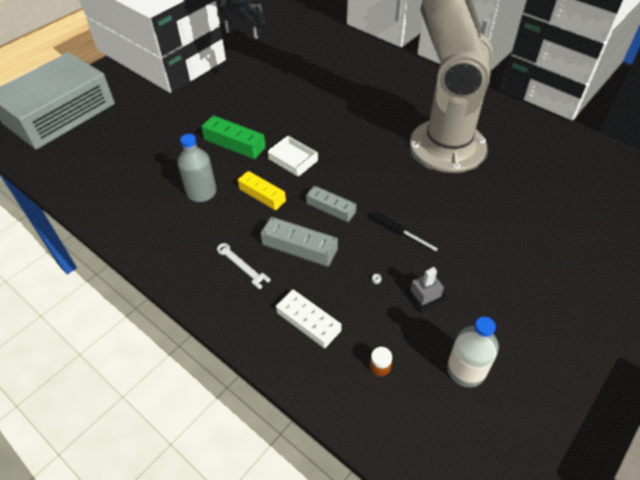

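Candidates: big grey block (338,230), small grey block (346,290), yellow (415,260) and green (499,300) in the top view. By the description I choose the larger grey one, (338,230). The stand with the blade is at (212,258). I'll check with one close crop and measure both.

```bash
cat > h.py <<'E'
import cv2,numpy as np
from scipy.spatial.transform import Rotation as R
def cloud(f):
    h,w=f["depth"].shape; fl=h/2/np.tan(np.radians(f["fovy"])/2)
    u,v=np.meshgrid(np.arange(w),np.arange(h)); d=f["depth"]
    p=np.stack([(u-f["cx"])/fl*d,-(v-f["cy"])/fl*d,-d],-1)
    T=f["world_to_cam"]; return (p-T[:3,3])@T[:3,:3]
def ray(f,uv,z):
    fl=f["depth"].shape[0]/2/np.tan(np.radians(f["fovy"])/2); T=f["world_to_cam"]
    uv=np.atleast_2d(uv).astype(float)
    d=np.stack([(uv[:,0]-f["cx"])/fl,-(uv[:,1]-f["cy"])/fl,-np.ones(len(uv))],-1)@T[:3,:3]
    o=-T[:3,3]@T[:3,:3]; return o+d*((z-o[2])/d[:,2])[:,None]
def rect(P,m):
    return cv2.minAreaRect((P[m][:,:2]*1000).astype(np.float32))
E
python3 - <<'E'
from h import *
f=dict(np.load("pics/top0.npz")); P=cloud(f)
im=f["image"][:,:,::-1]
a=cv2.resize(im[195:260,290:385],None,fx=4.2,fy=4.2,interpolation=2); b=cv2.resize(im[235:285,185:240],None,fx=5.46,fy=5.46,interpolation=2)
H=max(a.shape[0],b.shape[0]); pad=lambda x:cv2.copyMakeBorder(x,0,H-x.shape[0],0,5,0)
cv2.imwrite("pics/crop1.png",np.hstack([pad(a),pad(b)]))
Z=P[:,:,2]
def win(u0,u1,v0,v1,z0,z1):
    m=np.zeros(Z.shape,bool); m[v0:v1,u0:u1]=True; m&=(Z>z0)&(Z<z1); return m
for n,w in dict(block=(290,385,200,260,.044,.06),small=(310,385,265,310,.025,.06),standtop=(190,235,238,280,.042,.058),blade=(190,235,238,280,.07,.13)).items():
    m=win(*w); print(n,m.sum(),rect(P,m),np.median(Z[m]),P[m].mean(0))
E
```

```text
block 1430 ((596.1614379882812, -86.4042739868164), (61.98855972290039, 190.08323669433594), 16.81178092956543) 0.05205625262311101 [ 0.59548121 -0.08615331  0.05205714]
small 751 ((431.7438049316406, -112.7701187133789), (48.1215705871582, 135.00970458984375), 8.36499309539795) 0.03687546475198842 [ 0.43364803 -0.1123664   0.03687602]
standtop 300 ((511.0250549316406, 253.95823669433594), (51.68144226074219, 55.72169494628906), 67.79415893554688) 0.05254756522951968 [0.50960465 0.250652   0.05214892]
blade 77 ((510.5261535644531, 253.37379455566406), (12.90859317779541, 23.087162017822266), 65.6283950805664) 0.10336279473511183 [0.50972977 0.25170044 0.09798172]
```

View pics/crop1.png

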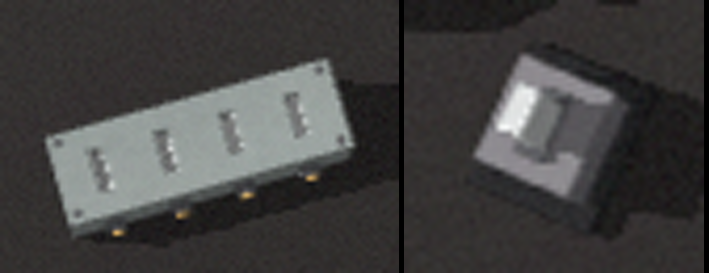

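The crop shows the large grey block with four slots (left) and the stand with the metal handle (right), so the choice holds. Block: centre (0.596,-0.086), x axis at +16.8°. Stand: centre (0.511,0.2535), x axis at about 157°. Moving over the stand.

```bash
python3 -m crank '[[1,-1,0,0,0,0],[1,-1,0,0,0,0],[1,-1,0,0,0,0],[1,-1,0,0,0,0],[1,-1,0,0,0,0],[1,-1,0,0,0,0],[1,-1,0,0,0,0],[1,-1,0,0,0,0],[1,-1,0,0,0,0],[1,-1,0,0,0,0],[1,-1,0,0,0,0],[1,-1,0,0,0,0]]' 0.7
python3 -m crank '[[1,-1,0,0,0,0],[1,-1,0,0,0,0],[1,-1,0,0,0,0],[1,-1,0,0,0,0],[1,-1,0,0,0,0],[1,-1,0,0,0,0],[1,-1,0,0,0,0],[1,-1,0,0,0,0],[1,-1,0,0,0,0],[1,-1,0,0,0,0],[1,-1,0,0,0,0],[1,-1,0,0,0,0]]'
```

```text
clock: 1.3
tcp_pos: [0.3698, -0.3307, 0.2311]
orientation: [-3.097, -0.523, 0.001]
contact_force: [-0.0, -0.1, 0.0]
grip_width: 0.0596
gripper_force: 0.0
clock: 2.5
tcp_pos: [0.5175, -0.0255, 0.231]
orientation: [3.098, 0.523, -0.001]
contact_force: [-0.2, -0.6, -0.1]
grip_width: 0.06
gripper_force: 0.0
```

```bash
python3 -m crank '[[1,-1,0,0,0,0],[1,-1,0,0,0,0],[1,-1,0,0,0,0],[1,-1,0,0,0,0],[0,-1,0,0,0,0],[0,-1,0,0,0,0],[0,-1,0,0,0,0],[0,-1,0,0,0,0],[0,-1,0,0,0,0],[0,-1,0,0,0,0],[0,-1,0,0,0,0],[0,-1,0,0,0,0]]'
python3 -m crank '[[0,-1,0,0,0,-0.18],[0,0,0,0,0,-0.18],[0,0,0,0,0,-0.18],[0,0,0,0,0,-0.18],[0,0,0,0,0,-0.18],[0,0,0,0,0,-0.18],[0,0,0,0,0,-0.18],[0,0,0,0,0,-0.18],[0,0,0,0,0,-0.18],[0,0,0,0,0,-0.18],[0,0,0,0,0,-0.18],[0,0,0,0,0,-0.18]]'
python3 -m crank '[[0,0,0.6,0,0,-0.18],[0,0,0.6,0,0,-0.18],[0,0,0.6,0,0,-0.18],[0,0,0.6,0,0,-0.18],[0,0,0.6,0,0,-0.18],[0,0,0,0,0,0]]'
cat >> h.py <<'E'
def grab(n,name):
    from bench import eyes
    f=eyes.grab_frame(n); cv2.imwrite(f"pics/{name}.png",f["image"][:,:,::-1]); np.savez(f"pics/{name}.npz",**f); return f
E
python3 - <<'E'
from h import *
from bench import status
o=status.get_obs(); M=R.from_rotvec(o["orientation"]).as_matrix(); print(o["tcp_pos"],M,o["joints"])
f=grab("wrist","w1"); P=cloud(f); Z=P[:,:,2]
near=np.hypot(P[:,:,0]-.511,P[:,:,1]-.2535)<.045
for a,b in((.045,.06),(.098,.115)):
    m=near&(Z>a)&(Z<b); print(m.sum()); 
    if m.sum()>20: print(rect(P,m),np.median(Z[m]))
E
```

```text
clock: 3.7
tcp_pos: [0.5136, 0.227, 0.2309]
orientation: [3.097, 0.523, -0.001]
contact_force: [0.0, -0.7, -0.2]
grip_width: 0.06
gripper_force: 0.0
clock: 4.9
tcp_pos: [0.5074, 0.2451, 0.2309]
orientation: [-1.648, -2.674, 0.001]
contact_force: [1.4, -0.1, 0.5]
grip_width: 0.0601
gripper_force: 0.0
clock: 5.5
tcp_pos: [0.5066, 0.2442, 0.1693]
orientation: [-0.627, -3.075, 0.003]
contact_force: [-0.1, -0.3, -0.4]
grip_width: 0.0599
gripper_force: 0.0
[0.50656007 0.24424462 0.1692999 ] [[-0.92004946  0.39178509 -0.00366683]
 [ 0.39179182  0.92005295 -0.00131671]
 [ 0.00285781 -0.00264808 -0.99999241]] [ 0.1419295   0.52629687 -0.92451814  1.84052851  0.4867641   1.02474557
  0.18690532]
3422
((511.8948974609375, 251.76742553710938), (50.080780029296875, 56.63824462890625), 67.68331909179688) 0.05280379639248554
708
((511.71343994140625, 251.87535095214844), (11.911858558654785, 24.390560150146484), 67.6138687133789) 0.10657115221377525
```

View pics/w1.png

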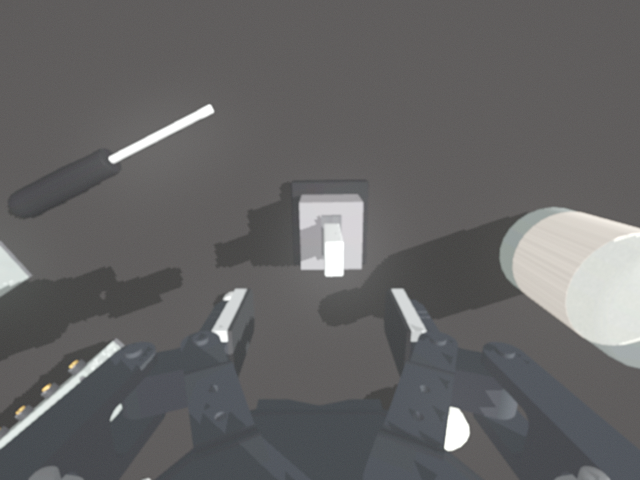

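The wrist view shows the handle at about (333,250), with the stand square under the fingers. The handle sits at (0.5117,0.2518), yaw 67.6°. Correcting, descending and gripping.

```bash
python3 -m crank '[[-0.09,0.45,0,0,0,-0.016],[0,0,1,0,0,0],[0,0,1,0,0,0],[0,0,1,0,0,0],[0,0,1,0,0,0],[0,0,0.6,0,0,0],[0,0,0.55,0,0,0],[0,0,0,0,0,0]]'
python3 -m crank '[[0,0,0,0,0,0],[0,0,0,0,0,0],[0,0,0,0,0,0],[0,0,0,0,0,0],[0,0,0,0,0,0],[0,0,0,0,0,0]]' 0 60
```

```text
clock: 6.35
tcp_pos: [0.5125, 0.2529, 0.0675]
orientation: [-0.611, -3.081, 0.001]
contact_force: [-0.8, 0.4, -0.4]
grip_width: 0.0595
gripper_force: 0.0
clock: 6.95
tcp_pos: [0.5132, 0.253, 0.069]
orientation: [0.61, 3.081, 0.0]
contact_force: [-0.6, -1.5, 6.2]
grip_width: 0.0116
gripper_force: 61.4
```

```bash
python3 -m crank '[[0,0,-0.3,0,0,0],[0,0,-0.7,0,0,0],[0,0,-1,0,0,0],[0,0,-1,0,0,0],[0,0,-0.5,0,0,0],[0,0,0,0,0,0]]'
python3 -m crank '[[-0.69,-0.96,0,0,0,0],[-0.69,-0.96,0,0,0,0],[-0.69,-0.96,0,0,0,0],[-0.69,-0.96,0,0,0,0],[-0.69,-0.96,0,0,0,0],[-0.69,-0.96,0,0,0,0],[-0.69,-0.96,0,0,0,0],[-0.69,-0.96,0,0,0,0],[-0.69,-0.96,0,0,0,0],[-0.69,-0.96,0,0,0,0],[-0.69,-0.96,0,0,0,0],[-0.69,-0.96,0,0,0,0]]'
python3 -m crank '[[0,0,0,0,0,-0.175],[0,0,0,0,0,-0.175],[0,0,0,0,0,-0.175],[0,0,0,0,0,-0.175],[0,0,0,0,0,-0.175],[0,0,0,0,0,0]]'
python3 - <<'E'
from h import *
from bench import status
o=status.get_obs(); M=R.from_rotvec(o["orientation"]).as_matrix(); print(o["tcp_pos"],M.round(4),o["joints"])
f=grab("wrist","w2"); P=cloud(f); Z=P[:,:,2]
m=(Z>.045)&(Z<.058)&(np.hypot(P[:,:,0]-.596,P[:,:,1]+.0864)<.12); print(m.sum(),rect(P,m),np.median(Z[m]))
f=grab("top","t2");P=cloud(f); Z=P[:,:,2]
m=(Z>.045)&(Z<.058)&(np.hypot(P[:,:,0]-.596,P[:,:,1]+.0864)<.12); print(m.sum(),rect(P,m),np.median(Z[m]))
E
```

```text
clock: 7.55
tcp_pos: [0.5135, 0.2536, 0.1401]
orientation: [0.61, 3.079, 0.003]
contact_force: [0.5, 0.4, -1.8]
grip_width: 0.0112
gripper_force: 60.5
clock: 8.75
tcp_pos: [0.5775, -0.0243, 0.1373]
orientation: [-0.61, -3.08, 0.001]
contact_force: [-0.2, -0.3, 0.0]
grip_width: 0.0111
gripper_force: 60.4
clock: 9.35
tcp_pos: [0.5774, -0.0234, 0.1371]
orientation: [0.465, -3.105, -0.002]
contact_force: [-0.3, -0.1, -1.7]
grip_width: 0.0113
gripper_force: 60.3
[ 0.57735374 -0.02339949  0.1371137 ] [[-9.561e-01 -2.929e-01 -1.900e-03]
 [-2.929e-01  9.561e-01  7.000e-04]
 [ 1.600e-03  1.300e-03 -1.000e+00]] [ 0.6773532   0.64770039 -1.02540916  1.82782083  0.63879682  1.04209821
  1.26563022]
19483 ((597.2183837890625, -89.4540786743164), (61.00385665893555, 191.27259826660156), 16.91250991821289) 0.0527293101131798
316 ((595.9706420898438, -86.75086212158203), (60.83920669555664, 190.6383819580078), 16.92540740966797) 0.05205824102433118
```

View pics/w2.png

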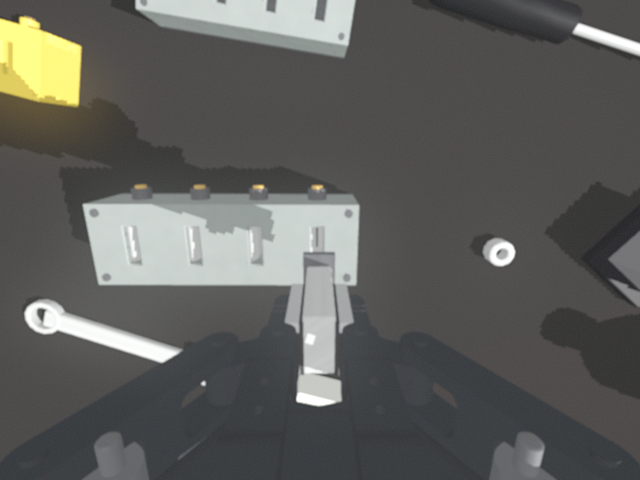

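The wrist view shows the block's slots at (133,244), (194,244), (255,244) and (317,240). The held blade is at (318,330) with its collar end near (318,257), close to being in line with the rightmost slot. I'll measure blade against slot in this same view.

```bash
python3 - <<'E'
from h import *
from bench import status
o=status.get_obs(); M=R.from_rotvec(o["orientation"]).as_matrix(); t=o["tcp_pos"]
f=dict(np.load("pics/w2.npz")); P=cloud(f); Z=P[:,:,2]; L=(P-t)@M*1000   # tool frame mm
for v in range(190,410,10):
    print(v,[tuple(L[v,u].round(0).astype(int)) for u in (300,308,313,318,323,328,335)])
# block in tool frame
c=np.array([.59722,-.08945]); th=np.radians(16.9125); by=np.array([-np.sin(th),np.cos(th)])
for s in(66,22,-22,-66):
    p=np.r_[c+by*s/1000,.052]; print(s,((p-t)@M*1000).round(1))
# slots from image: block-top window, below top
g=cv2.cvtColor(f["image"],cv2.COLOR_RGB2GRAY)
for a,b in((120,150),(180,207),(242,268),(305,330)):
    m=np.zeros(Z.shape,bool); m[222:268,a:b]=True; m&=(Z<.049)&(Z>.02)
    if a==305: m[248:]=False
    ys,xs=np.nonzero(m); 
    if len(xs): q=(ray(f,np.c_[xs,ys],.052)-t)@M*1000; print(len(xs),q.min(0).round(1),q.max(0).round(1))
E
```

```text
190 [(np.int64(33), np.int64(-17), np.int64(137)), (np.int64(37), np.int64(-9), np.int64(105)), (np.int64(37), np.int64(-5), np.int64(104)), (np.int64(38), np.int64(-1), np.int64(103)), (np.int64(38), np.int64(2), np.int64(103)), (np.int64(33), np.int64(7), np.int64(137)), (np.int64(33), np.int64(13), np.int64(138))]
200 [(np.int64(31), np.int64(-15), np.int64(100)), (np.int64(31), np.int64(-9), np.int64(100)), (np.int64(31), np.int64(-5), np.int64(101)), (np.int64(31), np.int64(-1), np.int64(101)), (np.int64(30), np.int64(2), np.int64(102)), (np.int64(30), np.int64(6), np.int64(102)), (np.int64(30), np.int64(11), np.int64(102))]
210 [(np.int64(27), np.int64(-14), np.int64(84)), (np.int64(26), np.int64(-8), np.int64(86)), (np.int64(26), np.int64(-5), np.int64(85)), (np.int64(26), np.int64(-1), np.int64(85)), (np.int64(26), np.int64(2), np.int64(85)), (np.int64(27), np.int64(6), np.int64(84)), (np.int64(26), np.int64(10), np.int64(85))]
220 [(np.int64(19), np.int64(-14), np.int64(85)), (np.int64(19), np.int64(-8), np.int64(85)), (np.int64(19), np.int64(-5), np.int64(85)), (np.int64(19
[... 5452 characters left out ...]
4(-153), np.int64(9), np.int64(119)), (np.int64(-155), np.int64(16), np.int64(121))]
400 [(np.int64(-154), np.int64(-17), np.int64(107)), (np.int64(-153), np.int64(-10), np.int64(106)), (np.int64(-154), np.int64(-5), np.int64(107)), (np.int64(-154), np.int64(-1), np.int64(107)), (np.int64(-154), np.int64(4), np.int64(107)), (np.int64(-154), np.int64(8), np.int64(107)), (np.int64(-154), np.int64(15), np.int64(107))]
66 [ 0.4 -3.1 85.6]
22 [  0.3 -47.1  85.6]
-22 [  0.2 -91.1  85.5]
-66 [ 1.000e-01 -1.351e+02  8.550e+01]
361 [ -12.1 -137.9   85.5] [  14.1 -129.9   85.5]
395 [-12.7 -93.9  85.5] [ 14.3 -86.   85.5]
398 [-12.5 -50.6  85.5] [ 13.8 -42.   85.6]
223 [-0.8 -7.  85.6] [14.   1.7 85.6]
```

```bash
python3 -m crank '[[0,-0.095,0.4,0,0,0],[0,0,0.8,0,0,0],[0,0,0.6,0,0,0],[0,0,0.2,0,0,0],[0,0,0,0,0,0],[0,0,0,0,0,0],[0,0,0,0,0,0]]'
python3 -m crank '[[0,0,0.05,0,0,0],[0,0,0.05,0,0,0],[0,0,0.05,0,0,0],[0,0,0.05,0,0,0]]'
```

```text
clock: 10.15
tcp_pos: [0.579, -0.0248, 0.0988]
orientation: [-0.464, 3.106, -0.0]
contact_force: [-0.2, 0.1, -0.8]
grip_width: 0.0109
gripper_force: 60.3
clock: 10.55
tcp_pos: [0.5786, -0.0251, 0.0943]
orientation: [-0.464, 3.107, -0.0]
contact_force: [-0.1, 0.3, -1.8]
grip_width: 0.0112
gripper_force: 60.3
```

```bash
python3 -m crank '[[0,0,0.05,0,0,0],[0,0,0.05,0,0,0],[0,0,0.05,0,0,0]]'
python3 -m crank '[[0,0,0.05,0,0,0],[0,0,0.05,0,0,0]]'
python3 -m crank '[[0,0,0.05,0,0,0],[0,0,0.05,0,0,0]]'
```

```text
clock: 10.85
tcp_pos: [0.5786, -0.025, 0.0912]
orientation: [0.464, -3.107, 0.0]
contact_force: [0.5, 0.0, -1.3]
grip_width: 0.0115
gripper_force: 60.3
clock: 11.05
tcp_pos: [0.5786, -0.025, 0.0892]
orientation: [-0.464, 3.107, -0.0]
contact_force: [0.7, -0.4, -1.9]
grip_width: 0.0116
gripper_force: 60.3
clock: 11.25
tcp_pos: [0.5786, -0.025, 0.0872]
orientation: [-0.464, 3.107, -0.0]
contact_force: [0.5, -0.3, -1.9]
grip_width: 0.0113
gripper_force: 60.3
```

```bash
for i in 1; do python3 -m crank '[[0,0,0.05,0,0,0],[0,0,0.05,0,0,0]]'; python3 -m crank '[[0,0,0.05,0,0,0],[0,0,0.05,0,0,0]]'; done | grep -E "tcp|contact"
```

```text
tcp_pos: [0.5787, -0.025, 0.0852]
contact_force: [0.0, -0.2, -1.2]
tcp_pos: [0.5787, -0.025, 0.0833]
contact_force: [0.2, 0.1, -2.0]
```

```bash
python3 -m crank '[[0,0,0.05,0,0,0],[0,0,0.05,0,0,0]]'|grep -E "tcp|contact";python3 -m crank '[[0,0,0.05,0,0,0],[0,0,0.05,0,0,0]]'|grep -E "tcp|contact"
```

```text
tcp_pos: [0.5786, -0.025, 0.0812]
contact_force: [-0.2, 0.8, -1.1]
tcp_pos: [0.5786, -0.025, 0.0792]
contact_force: [0.2, -0.6, -1.5]
```

Slot +66 is slack: about 24 mm deep with no drag. Going to the next one.

```bash
python3 -m crank '[[0,0,-0.6,0,0,0],[0,0,-0.9,0,0,0],[0,-0.2,-0.1,0,0,0],[0,-1,0,0,0,0],[0,-0.8,0,0,0,0],[0,-0.2,0,0,0,0],[0,0,0,0,0,0],[0,0,0,0,0,0]]'|grep -E "tcp|ori|contact"
python3 -m crank '[[0,0,0.3,0,0,0],[0,0,0.3,0,0,0],[0,0,0.15,0,0,0],[0,0,0,0,0,0]]'|grep -E "tcp|contact"
```

```text
tcp_pos: [0.5912, -0.0663, 0.1113]
orientation: [0.464, -3.107, -0.001]
contact_force: [0.3, 0.6, -1.5]
tcp_pos: [0.5909, -0.0668, 0.0954]
contact_force: [0.4, 0.4, -2.0]
```

```bash
python3 -m crank '[[0,0,0.05,0,0,0],[0,0,0.05,0,0,0],[0,0,0.05,0,0,0],[0,0,0.05,0,0,0]]'|grep -E "tcp|contact";python3 -m crank '[[0,0,0.05,0,0,0],[0,0,0.05,0,0,0]]'|grep -E "tcp|contact"
```

```text
tcp_pos: [0.5915, -0.0671, 0.0923]
contact_force: [0.6, -1.2, -1.8]
tcp_pos: [0.5915, -0.0671, 0.0903]
contact_force: [-0.0, -0.9, -2.1]
```

```bash
python3 -m crank '[[0,0,0.05,0,0,0]]'|grep -E "tcp|contact";python3 -m crank '[[0,0,0.05,0,0,0]]'|grep -E "tcp|contact"
```

```text
tcp_pos: [0.5915, -0.0671, 0.0893]
contact_force: [0.3, -0.4, -1.5]
tcp_pos: [0.5915, -0.0671, 0.0882]
contact_force: [-0.3, -0.0, -1.6]
```

```bash
python3 -m crank '[[0,0,0.05,0,0,0]]'|grep -E "tcp|contact";python3 -m crank '[[0,0,0.05,0,0,0]]'|grep -E "tcp|contact"
```

```text
tcp_pos: [0.5915, -0.0671, 0.0872]
contact_force: [-0.1, 0.4, -1.5]
tcp_pos: [0.5915, -0.0669, 0.0863]
contact_force: [0.2, 1.8, -0.1]
```

```bash
python3 -m crank '[[0,0,0.05,0,0,0]]'|grep -E "tcp|contact";python3 -m crank '[[0,0,0.05,0,0,0]]'|grep -E "tcp|contact"
```

```text
tcp_pos: [0.5917, -0.0668, 0.0856]
contact_force: [-0.5, 1.0, 4.2]
tcp_pos: [0.5919, -0.0667, 0.0851]
contact_force: [-2.0, -0.7, 8.2]
```

```bash
python3 -m crank '[[0,0,0.05,0,0,0]]'|grep -E "tcp|contact";python3 -m crank '[[0,0,0.05,0,0,0]]'|grep -E "tcp|contact"
```

```text
tcp_pos: [0.5922, -0.0668, 0.0845]
contact_force: [-1.8, 0.4, 9.5]
tcp_pos: [0.5925, -0.0667, 0.0837]
contact_force: [-1.6, 0.1, 8.9]
```

About 11 N to enter and it is still moving, so this may be the right slot. Continuing gently.

```bash
python3 -m crank '[[0,0,0.03,0,0,0]]'|grep -E "tcp|contact";python3 -m crank '[[0,0,0.03,0,0,0]]'|grep -E "tcp|contact"
```

```text
tcp_pos: [0.5926, -0.0667, 0.0831]
contact_force: [-1.5, 0.1, 6.9]
tcp_pos: [0.5925, -0.0667, 0.0822]
contact_force: [0.4, 0.6, 4.4]
```

```bash
python3 -m crank '[[0,0,0.05,0,0,0]]'|grep -E "tcp|contact";python3 -m crank '[[0,0,0.05,0,0,0]]'|grep -E "tcp|contact"
```

```text
tcp_pos: [0.5925, -0.0667, 0.081]
contact_force: [0.0, 0.7, 4.9]
tcp_pos: [0.5922, -0.0668, 0.0796]
contact_force: [1.8, 0.9, 4.4]
```

It entered at about 10–11 N and now drags a steady ~6 N: the right slot. Sliding it home.

```bash
python3 -m crank '[[0,0,0.05,0,0,0],[0,0,0.05,0,0,0],[0,0,0.05,0,0,0],[0,0,0.05,0,0,0]]'|grep -E "tcp|contact";python3 -m crank '[[0,0,0.05,0,0,0],[0,0,0.05,0,0,0]]'|grep -E "tcp|contact"
```

```text
tcp_pos: [0.5914, -0.0671, 0.0749]
contact_force: [-0.0, 0.2, 4.3]
tcp_pos: [0.5913, -0.0671, 0.0729]
contact_force: [-1.1, 0.4, 3.5]
```

```bash
python3 -m crank '[[0,0,0.05,0,0,0],[0,0,0.05,0,0,0]]'|grep -E "tcp|contact";python3 -m crank '[[0,0,0.05,0,0,0]]'|grep -E "tcp|contact"
```

```text
tcp_pos: [0.5913, -0.0671, 0.0709]
contact_force: [-0.5, 1.3, 4.7]
tcp_pos: [0.5913, -0.0672, 0.07]
contact_force: [-0.2, 1.1, 4.5]
```

```bash
python3 -m crank '[[0,0,0.05,0,0,0]]'|grep -E "tcp|contact"; python3 -m crank '[[0,0,0.03,0,0,0]]'|grep -E "tcp|contact"
```

```text
tcp_pos: [0.5914, -0.0671, 0.069]
contact_force: [-0.6, -0.3, 3.0]
tcp_pos: [0.5914, -0.0671, 0.0689]
contact_force: [-4.2, -0.8, 12.7]
```

The force jumped while z stopped, so the collar is seated. Releasing and retreating.

```bash
python3 -m crank '[[0,0,0,0,0,0],[0,0,0,0,0,0],[0,0,0,0,0,0],[0,0,0,0,0,0],[0,0,0,0,0,0]]' 0.5
python3 -m crank '[[0,0,-0.5,0,0,0],[0,0,-1,0,0,0],[0,0,-1,0,0,0],[0,0,-1,0,0,0],[0,0,-1,0,0,0],[0,0,-0.5,0,0,0],[0,0,0,0,0,0],[0,0,0,0,0,0]]'|grep -E "clock|tcp|contact"
python3 - <<'E'
from h import *
f=grab("wrist","w3"); P=cloud(f); Z=P[:,:,2]
n=np.hypot(P[:,:,0]-.597,P[:,:,1]+.0885)<.12
m=n&(Z>.045)&(Z<.053); print(rect(P,m),np.median(Z[m]))
n=np.hypot(P[:,:,0]-.5915,P[:,:,1]+.068)<.03
m=n&(Z>.097)&(Z<.118); print(m.sum(),rect(P,m),np.percentile(Z[m],[5,50,95]))
E
```

```text
clock: 16.65
tcp_pos: [0.5914, -0.0671, 0.0683]
orientation: [0.464, -3.107, -0.0]
contact_force: [-0.5, -0.0, -0.7]
grip_width: 0.0427
gripper_force: 0.0
clock: 17.45
tcp_pos: [0.5913, -0.0674, 0.1685]
contact_force: [-0.1, 0.7, -0.2]
((596.9340209960938, -89.40758514404297), (60.50221633911133, 190.93321228027344), 16.90524673461914) 0.05237996687544096
707 ((590.0198974609375, -68.26097869873047), (23.834238052368164, 11.948748588562012), 17.10007095336914) [0.1013223  0.10649914 0.10761009]
```

View pics/w3.png

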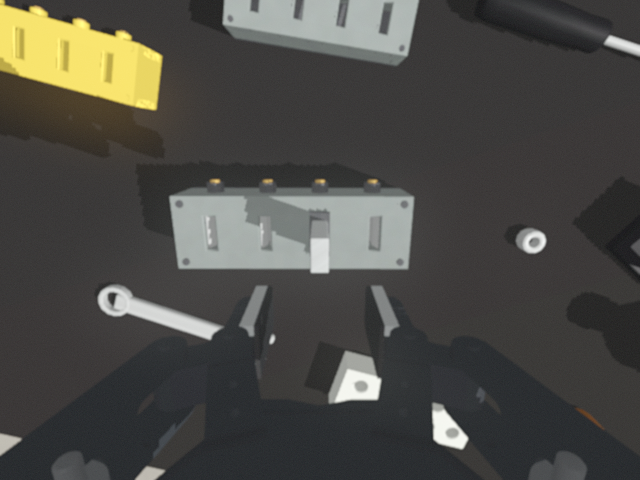

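The blade stands upright in the second slot from the right at (319,240). Its handle top is at 0.1065 m, level with how it sat in the stand, so it is home and the fingers are clear. Handing in.

```bash
python3 -c "
from bench import r
print(r.hand_in())"
```

```text
the job is handed in; nothing more can be done
None
```

The blade is standing fully home and released in the properly adjusted slot, the one at block y ≈ +22 mm as I measured it (entry about 11 N, steady drag about 6 N), and the job is handed in; no verdict came back.

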